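# Wedge the weighing deck off its feet

### The arm

A 6-joint arm with a two-finger parallel gripper is mounted at the origin on the work surface. World frame = base frame: x ahead of the robot, y to its left, z up, the work surface at z = 0. Lengths are in m, angles in rad, forces in N, time in s.
With the tool pointing down it reaches from about 0.225 to 0.875 m from the base axis. Payload 3.4 kg.
Tool frame: the origin (TCP) lies at the very end of the fingers, on their centre line; the grasp point (between the pads) lies 19 mm behind it; z points along the fingers, y is the direction in which the jaws open and shut (so a half turn about z gives the same grasp; the last joint's range is limited). The gripper opens to 85 mm and grips with 20 to 120 N. Pads are 22 mm wide; open, the fingers measure 114 mm over their backs; the gripper's body (76 mm by 85 mm) begins 54 mm behind the grasp point. The pads swing forward as they close: fully open they stand 13 mm farther back than shut.
Start: joints at [1.081, 0.276, 1.505, -0, 1.361, -0.121], TCP at [0.207, 0.536, 0.211] pointing down, gripper open.
Joint ranges: [-2.89, 2.89], [-0.75, 2.08], [0.22, 2.7], [-1.18, 4.32], [0.11, 2.71], [-2.7, 2.7]. Speed limits (rad/s): [2.57, 2.57, 3.14, 3.14, 3.14, 3.14].

### API

Orientations are given as a unit quaternion [w, x, y, z].
In Python, from rig import telemetry, cams, sign_off, spotter gives the robot as it stands.
- The arm moves only by the tool servo_tool, never from a script. Its argument "steps" is a list of rows, each a list of 6 numbers: the shift along the tool's x, y, z in mm, then the turn, a rotation vector about the tool's x, y, z in degrees. In form: [[x, y, z, ax, ay, az], ...]. A call has 1 to 8 rows; each row is the pose to reach, as a shift and turn from the pose commanded when the call began, along the tool's axes at that moment; what a row does not reach only later rows make up. A row lasts 1/10 s, in which the tool goes at most 50 mm and 8.59 degrees, less where a joint would pass 70% of its speed; a pose out of reach is approached as far as the arm can. A call with a gripper value outside its range is refused whole. "hand" is the closure in counts, from 0 (fully open) to 255 (shut), set as the call begins (left out, the last holds). The fingers move at their own pace and stop on an object; "grip_force" is the grip in N (left out, the last holds). Time passes only in rows, so rows that repeat a pose let the fingers close. It gives the time, the measured TCP pose, the force and the opening at its end, in the units of the state.
- telemetry.get_state(): the state, without advancing time (a new reading comes with each control period).
- cams.get_image(name): name is "scene" or "top" or "wrist"; returns (picture, depth): 384x512x3 uint8, red, green, blue; 384x512 float32, m along the optical axis (not along the pixel's ray), 0 where there is no reading.
- cams.camera_model(name): a dict with "camera_matrix" (3x3 intrinsics, pixels), "origin" and "rotation" of the camera in the world; the wrist camera has in their place "tool_from_camera" (4x4, takes a point from camera to tool coordinates, whose origin is the TCP and whose axes are the flange's). Camera axes: x right, y up, looking along -z (the intrinsics and any distortion apply to the point x, -y, -z); pixel columns grow to the right and rows downward; lengths in m; the calibration is good to about 2 mm. A picture is of the moment at which its call begins: read the wrist's pose just before it. camera_model takes no time and is no camera call.
- sign_off(): hands the job in, once; it reports no verdict.
Trained networks look in the newest picture that a camera, given by its name, has taken for a name from the list of things; names that differ only in an ending like _2 or _b are one class to them, and where a whole thing is asked for, a point or a joint stands for the part that bears it (a point fixed in the world has none). Each returns a list of dicts, best first, with "conf" (0 to 1); they miss things now and then, are a little off and sometimes report something else, mostly with a low value. They report only what shows in the picture. A call takes as long as a camera call. They do not tell look-alikes from the thing itself.
- spotter.outline_of(query, camera): "region" (384x512 bool, what is visible of it) and "rect" ([left, top, width, height] in pixels, round what is visible of it).
The state is a dict: "clock": time; "qpos": joint angles; "qd": joint speeds; "effort": joint torques, N m; "position": TCP position; "ee_rot": TCP orientation; "contact_force": force on the tool from outside, world axes, zero at the start; "moment": the same for the moment, N m; "width": finger opening in m.
Only numpy, scipy, OpenCV 4.12 (cv2) and the standard library are available. Lean on these libraries where they do the work, as an engineer would, in place of code of your own. Each camera call takes 0.05 s, during which the arm holds its last target.

### The job

Take the load off the two feet of the hinged weighing deck so that their pads can be changed: take the wooden wedge by its grip, slide it flat on the bench, toe first, under the middle of the deck's free edge, feel for where it starts to bear, and push on gently until both feet have just come off their pads, about 4 mm. Finish while still holding the wedge there by its grip, with the wedge alone carrying the deck. The beaker must stay standing on the balance, the deck must never go up more than about a centimetre, and everything else stays where it is.

Things in the scene. Friction and masses are not known exactly. Their poses are not given: they have to be found in the camera images.
- stand: Fixed low aluminium stand under the hinged deck, 225 x 185 mm. Origin on the bench under the deck's middle; +x from the deck's free edge to its hinge (the way the wedge is pushed), y along the free edge. Two rails 34 mm wide along x at y = -75 and +75 mm; between them bare bench, 116 mm wide, open at the free edge (x = -105 mm), 170 mm deep.
- deck (a joint): Angle of the deck about its hinge (at stand x = +100 mm), rad: 0 with both feet on their pads, grows as the free edge rises. The feet are at stand x = -90 mm, y = -75 and +75 mm, 190 mm from the hinge: 0.01 rad lifts them 1.9 mm, 4 mm is 0.021 rad. The deck falls back by its weight and bears on the wedge with about 4 to 6 N.
- deck_lip (a point): Middle of the lower edge of the deck's free edge: stand x = -105 mm, y = 0, 28 mm above the bench while the feet are down. The deck is an aluminium plate 210 x 190 x 6 mm with a low balance on it (its front 60 mm behind the free edge, round pan on top, 75 mm above the bench).
- bar_spot (a point): Spot on the deck's underside at stand x = -85 mm, y = 0. Here, out of sight 20 mm in from the free edge, hangs a level round bar (12 mm thick, 40 mm long along y) on which the wedge bears. How low it hangs differs each time: its underside is 12 to 18 mm above the bench, so where the wedge starts to lift must be felt or watched.
- wedge_grip (a point): Centre of the grip of the loose wooden wedge (160 g), 30 mm above its underside. The grip is an upright block, 32 mm along x, 24 mm across y (take it across y), 60 mm high, on a foot 8 mm high and 44 mm wide. +x points to the toe, z up. The ramp, 44 mm wide, is 3 mm high at the toe and rises 1 mm in 3.73 mm to 33 mm high at 22 mm ahead of the grip's centre.
- wedge_toe (a point): Middle of the toe of the wedge, on its underside, 134 mm ahead of the grip centre.
- beaker: Small glass beaker, 56 mm across, 65 mm high, standing on the balance pan; origin under its centre. Stays upright.
- block: Bystander: plain rectangular wooden block 75 x 44 x 32 mm; origin under its centre.
- bottle: Bystander: small amber bottle 52 mm across, 85 mm high; origin under its centre.
- tube_rack: Bystander: tube rack with tubes, 75 x 190 x 79 mm; origin under its centre.
- dishes: Bystander: stack of three flat dishes, 90 mm across, 45 mm high; origin under its centre.
- jar: Bystander: white jar 68 mm across, 80 mm high; origin under its centre.
- tip_box: Bystander: open grey box with compartments, 120 x 85 x 50 mm; origin under its centre.
Things that resemble listed ones, but are neither listed nor needed, are in the scene too. Leave any pink or white look-alike of the part that bears wedge_grip alone.

How it is judged:
By the outcome, as a careful person would: the job done as asked, in the order asked, and still so for the second after the job is handed in, while the arm keeps its last pose, push and grip.
It also fails if it takes over 51 s, if anything falls off the work surface, if the arm or the gripper's body presses on something with over 40 N, if the wrist force passes 120 N, or if a joint passes its speed limit or range.

## Working session

There is one attempt and no reset: what is moved stays moved. The work goes in short steps, Python scripts to look and compute and a tool call to move; the robot and the scene stay as the last step left them, time stands still between calls to the robot, and variables do not carry over. Pictures are saved under pics/ and viewed, and the job is handed in when it is done.

Besides the shell and the picture viewer there is one more tool, called after "Emit:" in YAML: its name, and indented under it one key for each argument. servo_tool: Moves the arm, as the interface text tells. Its arguments: {"type":"object","properties":{"steps":{"type":"array","items":{"type":"array","items":{"type":"number"}}},"hand":{"type":"number"},"grip_force":{"type":"number"}},"required":["steps"]}

```bash
mkdir -p pics; ls; cat > h.py <<'E'
import numpy as np, cv2
from rig import telemetry, cams, sign_off, spotter
def save(n,im): cv2.imwrite('pics/'+n,im[:,:,::-1])
def world(name,depth,m=None):
    c=cams.camera_model(name);K=np.array(c['camera_matrix'])
    v,u=np.mgrid[0:384,0:512]
    d=depth
    p=np.stack([(u-K[0,2])/K[0,0]*d,-(v-K[1,2])/K[1,1]*d,-d],-1)
    return p@np.array(c['rotation']).T+np.array(c['origin'])
E
python3 - <<'E'
from h import *
print(telemetry.get_state())
for n in ('scene','top'):
    im,d=cams.get_image(n); save(n+'0.png',im); np.save(n+'0.npy',d)
    print(n,cams.camera_model(n))
    for q in ('wedge_grip','deck','stand','beaker'):
        for r in spotter.outline_of(q,n)[:3]: 
            w=world(n,d)[r['region']&(d>0)]
            print(n,q,r['conf'],r['rect'],np.median(w,0).round(3), w.max(0).round(3),w.min(0).round(3))
E
```

```text
pics
{'clock': 0.0, 'qpos': array([ 1.08098571e+00,  2.76607555e-01,  1.50609492e+00,  5.31802120e-06,
        1.36070111e+00, -1.21021380e-01]), 'qd': array([ 0.00040066,  0.00120588, -0.00036454, -0.0005014 , -0.00025348,
       -0.00051241]), 'effort': array([-5.05984226e-04, -4.16773832e+01, -2.45800209e+01, -2.37939039e-04,
        1.10235866e-02, -3.31769215e-06]), 'position': array([0.20703633, 0.53585015, 0.21044781]), 'ee_rot': array([-2.74744447e-04,  1.83351922e-01,  9.83046923e-01, -8.62781650e-04]), 'contact_force': array([-0.71290055,  0.15220805,  0.30074624]), 'moment': array([ 0.03182592, -0.00176286,  0.039273  ]), 'width': 0.08519673303410359}
scene {'camera_matrix': array([[439.97386332,   0.        , 251.23172973],
       [  0.        , 439.97386332, 201.54442833],
       [  0.        ,   0.        ,   1.        ]]), 'origin': array([1.14839818, 0.71881363, 1.07028547]), 'rotation': array([0.31182531, 0.12921691, 0.36740898, 0.86664792])}Traceback (most recent call last):
  File "<stdin>", line 8, in <module>
  File "h.py", line 9, in world
    return p@np.array(c['rotation']).T+np.array(c['origin'])
           ~^~~~~~~~~~~~~~~~~~~~~~~~~~
ValueError: matmul: Input operand 1 has a mismatch in its core dimension 0, with gufunc signature (n?,k),(k,m?)->(n?,m?) (size 4 is different from 3)
```

```bash
cat > h.py <<'E'
import numpy as np, cv2
from scipy.spatial.transform import Rotation as R
from rig import telemetry, cams, sign_off, spotter
def save(n,im): cv2.imwrite('pics/'+n,im[:,:,::-1])
def q2m(q): return R.from_quat(np.array(q)[[1,2,3,0]]).as_matrix()
def world(name,depth,s=None):
    c=cams.camera_model(name);K=np.array(c['camera_matrix'])
    v,u=np.mgrid[0:384,0:512]
    d=depth
    p=np.stack([(u-K[0,2])/K[0,0]*d,-(v-K[1,2])/K[1,1]*d,-d],-1)
    if name=='wrist':
        T=np.array(c['tool_from_camera']); p=p@T[:3,:3].T+T[:3,3]
        return p@q2m(s['ee_rot']).T+s['position']
    return p@q2m(c['rotation']).T+np.array(c['origin'])
E
python3 - <<'E'
from h import *
for n in ('scene','top'):
    im,d=cams.get_image(n); save(n+'0.png',im); np.save(n+'0.npy',d)
    print(n,cams.camera_model(n))
    for q in ('wedge_grip','deck','stand','beaker'):
        for r in spotter.outline_of(q,n)[:3]: 
            w=world(n,d)[r['region']&(d>0)]
            print(n,q,r['conf'],r['rect'],np.median(w,0).round(3), w.max(0).round(3),w.min(0).round(3))
print(cams.camera_model('wrist'))
E
```

```text
scene {'camera_matrix': array([[439.97386332,   0.        , 251.23172973],
       [  0.        , 439.97386332, 201.54442833],
       [  0.        ,   0.        ,   1.        ]]), 'origin': array([1.14839818, 0.71881363, 1.07028547]), 'rotation': array([0.31182531, 0.12921691, 0.36740898, 0.86664792])}
scene wedge_grip 0.9 [219.4, 162.3, 29.8, 37.3] [ 0.451 -0.241  0.019] [ 0.469 -0.158  0.065] [ 0.401 -0.37  -0.004]
scene wedge_grip 0.73 [203.8, 208.2, 26.1, 32.2] [ 0.623 -0.103  0.019] [ 0.677 -0.067  0.066] [ 0.535 -0.187 -0.003]
scene wedge_grip 0.55 [238.8, 147.8, 31.3, 18.4] [ 0.287 -0.293  0.018] [ 0.336 -0.238  0.064] [ 0.247 -0.387 -0.006]
scene deck 0.91 [273.0, 234.5, 90.6, 75.8] [0.542 0.264 0.058] [0.608 0.337 0.081] [ 0.404  0.106 -0.004]
scene stand 0.9 [271.1, 235.2, 101.6, 89.3] [0.542 0.282 0.036] [0.624 0.36  0.143] [ 0.384  0.099 -0.006]
scene beaker 0.77 [318.3, 242.5, 17.6, 30.3] [0.51  0.258 0.118] [0.539 0.286 0.144] [0.481 0.232 0.075]
top {'camera_matrix': array([[413.03418283,   0.        , 251.77268111],
       [  0.        , 413.03418283, 190.68100523],
  
[... 780 characters left out ...]
 [0.512 0.264 0.108] [0.533 0.284 0.143] [0.48  0.231 0.073]
top beaker 0.5 [112.0, 151.2, 76.3, 71.0] [0.49  0.218 0.05 ] [0.616 0.349 0.143] [ 0.403  0.124 -0.005]
{'camera_matrix': array([[286.29601601,   0.        , 257.64805675],
       [  0.        , 286.29601601, 189.54988259],
       [  0.        ,   0.        ,   1.        ]]), 'tool_from_camera': array([[-8.24193220e-04,  9.63993675e-01,  2.65923888e-01,
         6.71037069e-02],
       [ 9.99998864e-01,  1.13008680e-03, -9.97293805e-04,
         4.43953904e-04],
       [-1.26190200e-03,  2.65922764e-01, -9.63993512e-01,
        -1.61885328e-01],
       [ 0.00000000e+00,  0.00000000e+00,  0.00000000e+00,
         1.00000000e+00]])}
```

View pics/scene0.png

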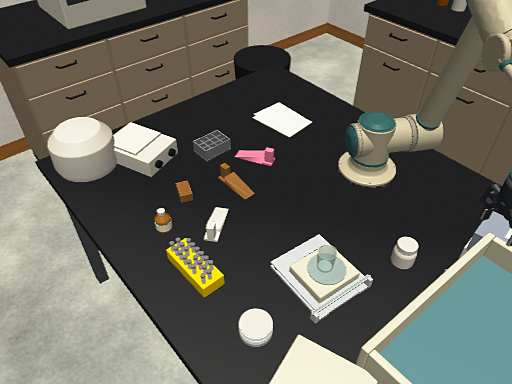

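View pics/top0.png

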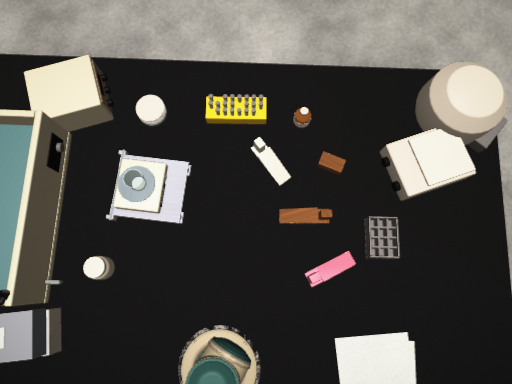

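```bash
cat > m.py <<'E'
from h import *
out=[]
for n,c1,c2 in (('top',(95,135,110,100),(265,195,80,40)),('scene',(262,225,120,100),(205,155,60,50))):
    im,d=cams.get_image(n)
    for c in (c1,c2):
        x,y,w,h=c; out.append(cv2.resize(im[y:y+h,x:x+w],(400,300),interpolation=cv2.INTER_CUBIC))
    W=world(n,d)
    # deck plate top
    r=spotter.outline_of('stand',n)[0]; m=cv2.dilate(r['region'].astype(np.uint8),np.ones((9,9)))>0
    for lo,hi in ((.028,.040),(.068,.082)):
        p=W[m&(W[...,2]>lo)&(W[...,2]<hi)]
        b=cv2.minAreaRect(p[:,:2].astype(np.float32)*1000); print(n,lo,len(p),np.median(p[:,2]).round(4),b, cv2.boxPoints(b).round(0).tolist())
    mm=(W[...,0]>.38)&(W[...,0]<.5)&(W[...,1]>-.35)&(W[...,1]<-.13)&(W[...,2]>.006)&(W[...,2]<.08)
    hsv=cv2.cvtColor(im,cv2.COLOR_RGB2HSV); mm&=(hsv[...,1]>110)&(hsv[...,0]<20)
    p=W[mm]; b=cv2.minAreaRect(p[:,:2].astype(np.float32)*1000); print('wedge',n,len(p),b,cv2.boxPoints(b).round(0).tolist())
    g=p[p[:,2]>.045]; print('grip',len(g),g.mean(0).round(4),cv2.minAreaRect(g[:,:2].astype(np.float32)*1000),g.max(0).round(4))
cv2.imwrite('pics/z0.png',np.vstack([np.hstack(out[:2]),np.hstack(out[2:])])[:,:,::-1])
E
python3 m.py
```

```text
top 0.028 1926 0.034 ((505.0976867675781, 240.8549041748047), (220.2653350830078, 218.70492553710938), 85.60484313964844) [[388.0, 139.0], [606.0, 123.0], [623.0, 342.0], [405.0, 359.0]]
top 0.068 930 0.0743 ((505.56268310546875, 257.04730224609375), (130.5946044921875, 145.9147186279297), 85.12541961669922) [[427.0, 198.0], [573.0, 186.0], [584.0, 316.0], [438.0, 328.0]]
wedge top 695 ((442.3334045410156, -239.9154052734375), (45.518959045410156, 162.16531372070312), 2.84828782081604) [[416.0, -160.0], [424.0, -322.0], [469.0, -320.0], [461.0, -158.0]]
grip 104 [ 0.4437 -0.2915  0.0586] ((444.2168884277344, -292.0484619140625), (23.474435806274414, 31.337900161743164), 2.6175057888031006) [ 0.456  -0.2765  0.0646]
scene 0.028 1611 0.0341 ((507.8096923828125, 239.64083862304688), (223.0609893798828, 222.2251739501953), 85.94498443603516) [[389.0, 136.0], [611.0, 121.0], [627.0, 343.0], [405.0, 359.0]]
scene 0.068 826 0.0746 ((511.0144958496094, 259.21575927734375), (128.05551147460938, 143.48065185546875), 86.88949584960938) [[436.0, 199.0], [579.0, 191.0], [586.0, 319.0], [443.0, 327.0]]
wedge scene 473 ((442.6722717285156, -233.4842529296875), (51.33094787597656, 153.1230926513672), 2.198613166809082) [[414.0, -158.0], [420.0, -311.0], [471.0, -309.0], [465.0, -156.0]]
grip 63 [ 0.4486 -0.29    0.0566] ((447.02166748046875, -290.89105224609375), (23.24959373474121, 36.40599060058594), 3.601262092590332) [ 0.4595 -0.2726  0.0638]
```

View pics/z0.png

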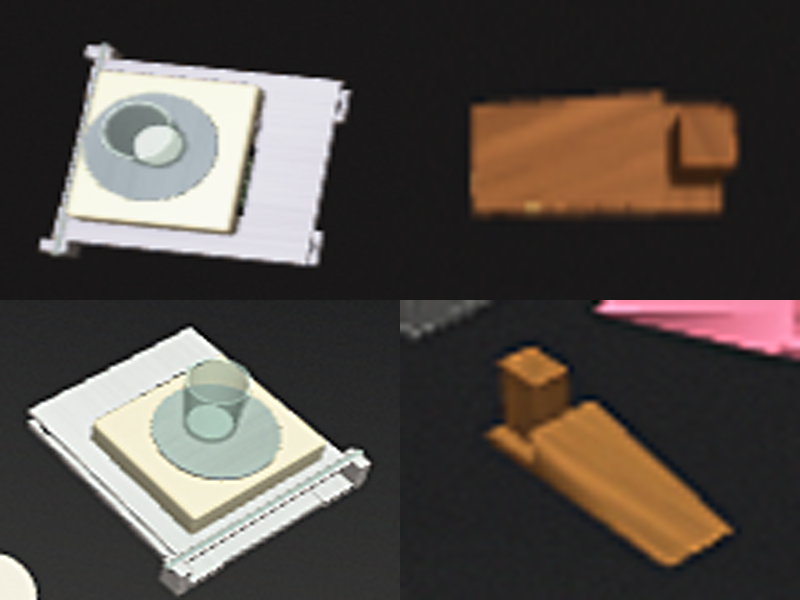

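Emit:
servo_tool:
  steps:
    - [-439, -351, 0, 0, 0, 73]
    - [-439, -351, 0, 0, 0, 73]
    - [-439, -351, 0, 0, 0, 73]
    - [-439, -351, 0, 0, 0, 73]
    - [-439, -351, 0, 0, 0, 73]
    - [-439, -351, 0, 0, 0, 73]
    - [-439, -351, 0, 0, 0, 73]
    - [-439, -351, 0, 0, 0, 73]
  hand: 0

```text
clock: 1.6
position: [0.4094, 0.189, 0.2117]
ee_rot: [0.0, 0.709, 0.706, 0.001]
contact_force: [0.9, 0.3, 0.4]
width: 0.0851
```

```bash
cat >> h.py <<'E'
def rel(pos,heading_x,s=None):
    "tool-axes shift (mm) and turn (deg) from present pose to world pos, tool pointing down with x heading (deg)"
    s=s or telemetry.get_state(); M=q2m(s['ee_rot'])
    a=np.radians(heading_x); X=np.array([np.cos(a),np.sin(a),0]);Z=np.array([0,0,-1.]);T=np.stack([X,np.cross(Z,X),Z],1)
    d=M.T@(np.array(pos)-s['position'])*1000
    rv=np.degrees(R.from_matrix(M.T@T).as_rotvec())
    return d.round(1),rv.round(2)
def hd(s):
    M=q2m(s['ee_rot']); return np.degrees(np.arctan2(M[1,0],M[0,0])), M[2].round(4)
E
python3 -c "
from h import *
s=telemetry.get_state();print(s['clock'],s['position'],hd(s),rel([.49,.05,.21],85.7))"
```

```text
1.6 [0.40941443 0.18896715 0.21169051] (np.float64(89.76956564047651), array([ 5.0e-04,  1.2e-03, -1.0e+00])) (array([-138.6,   81.1,    1.7]), array([ 0.07, -0.03,  4.07]))
```

Emit:
servo_tool:
  steps:
    - [-139, 81, 2, 0, 0, 4]
    - [-139, 81, 2, 0, 0, 4]
    - [-139, 81, 2, 0, 0, 4]
    - [-139, 81, 2, 0, 0, 4]
    - [-139, 81, 2, 0, 0, 4]

```text
clock: 2.1
position: [0.4907, 0.0504, 0.209]
ee_rot: [-0.0, 0.732, 0.681, -0.0]
contact_force: [-0.4, 1.0, -0.5]
width: 0.0851
```

```bash
cat > w.py <<'E'
from h import *
import sys
s=telemetry.get_state(); im,d=cams.get_image('wrist'); save(sys.argv[1]+'.png',im); W=world('wrist',d,s)
np.savez(sys.argv[1]+'.npz',im=im,W=W,d=d); print(s['position'],hd(s),s['clock'])
E
python3 w.py w1
```

```text
[0.49071942 0.05036951 0.20904724] (np.float64(85.90465728517307), array([ 2.e-04, -3.e-04, -1.e+00])) 2.1
```

View pics/w1.png

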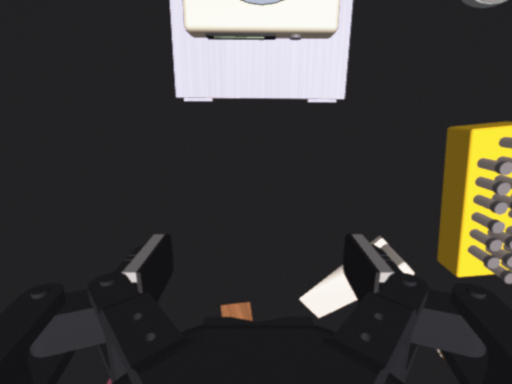

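```bash
python3 - <<'E'
import numpy as np,cv2
f=np.load('w1.npz');W=f['W'];d=f['d']
m=(d>0)&(W[...,2]>.030)&(W[...,2]<.038)
v,u=np.nonzero(m); k=(v<125)&(u>150)&(u<370); v,u=v[k],u[k]; P=W[v,u]
print(len(P),np.median(P[:,2]))
# front edge per column
E=[]
for c in range(182,340):
    q=P[u==c]; 
    if len(q): E.append(q[np.argmin(q[:,1])])
E=np.array(E); 
a=np.polyfit(E[:,0],E[:,1],1); r=E[:,1]-np.polyval(a,E[:,0]); k=abs(r)<.002; a=np.polyfit(E[k,0],E[k,1],1)
print('edge slope deg',np.degrees(np.arctan(a[0])),a,len(E),k.sum())
L=[];Rr=[]
for r in range(5,94):
    q=P[v==r]
    if len(q): L.append(q[np.argmin(q[:,0])]);Rr.append(q[np.argmax(q[:,0])])
for S in (L,Rr):
    S=np.array(S); b=np.polyfit(S[:,1],S[:,0],1); k=abs(S[:,0]-np.polyval(b,S[:,1]))<.002;b=np.polyfit(S[k,1],S[k,0],1)
    print('side heading',90-np.degrees(np.arctan(b[0])),b,k.sum(),len(S)); 
    y=np.linalg.solve([[1,-b[0]],[-a[0],1]],[b[1],a[1]]); print('corner',y)
E
```

```text
11282 0.03331987222652642
edge slope deg -4.658628782526364 [-0.08148806  0.17295721] 158 158
side heading 85.3788421501266 [0.08082977 0.39401668] 89 89
corner [0.40532702 0.1399279 ]
side heading 85.1780892676411 [0.08435747 0.58244524] 89 89
corner [0.59295939 0.1246381 ]
```

```bash
python3 -c "
from h import *
print(rel([.4447,-.291,.13],92.8))"
```

```text
(array([-345.2,  -20.9,   78.8]), array([-0.06, -0.06, -6.79]))
```

Emit:
servo_tool:
  steps:
    - [-345, -21, 79, 0, 0, -7]
    - [-345, -21, 79, 0, 0, -7]
    - [-345, -21, 79, 0, 0, -7]
    - [-345, -21, 79, 0, 0, -7]
    - [-345, -21, 79, 0, 0, -7]
    - [-345, -21, 79, 0, 0, -7]
    - [-345, -21, 79, 0, 0, -7]
    - [-345, -21, 79, 0, 0, -7]

```text
clock: 2.95
position: [0.4451, -0.2936, 0.1292]
ee_rot: [-0.0, 0.688, 0.725, -0.001]
contact_force: [0.1, 0.6, 1.1]
width: 0.0852
```

```bash
python3 w.py w2; python3 - <<'E'
import numpy as np,cv2
f=np.load('w2.npz');W=f['W'];d=f['d'];im=f['im']
hsv=cv2.cvtColor(im,cv2.COLOR_RGB2HSV)
m=(d>0)&(hsv[...,1]>100)&(hsv[...,0]<20)&(hsv[...,2]>40)
v,u=np.nonzero(m);print(u.min(),u.max(),v.min(),v.max())
P=W[m]
P=P[(abs(P[:,0]-.445)<.06)&(P[:,1]>-.34)&(P[:,1]<-.13)]
g=P[P[:,2]>.05];print('grip',len(g),g.mean(0) if len(g) else 0,cv2.minAreaRect(g[:,:2].astype(np.float32)*1000) if len(g) else 0)
r=P[P[:,2]>.0];print('all',cv2.minAreaRect(r[:,:2].astype(np.float32)*1000),r.min(0),r.max(0))
E
```

```text
[ 0.44512441 -0.29355297  0.12916302] (np.float64(92.98193870879155), array([-8.0e-04, -1.1e-03, -1.0e+00])) 2.95
235 469 34 255
grip 1042 [ 0.44690308 -0.29155575  0.05861592] ((446.86102294921875, -292.677978515625), (23.336326599121094, 31.965152740478516), 3.7505850791931152)
all ((445.2028503417969, -243.92945861816406), (49.88142776489258, 171.82334899902344), 1.8502132892608643) [ 4.19271094e-01 -3.29771834e-01  3.26346811e-06] [ 0.47086949 -0.15797279  0.06111534]
```

View pics/w2.png

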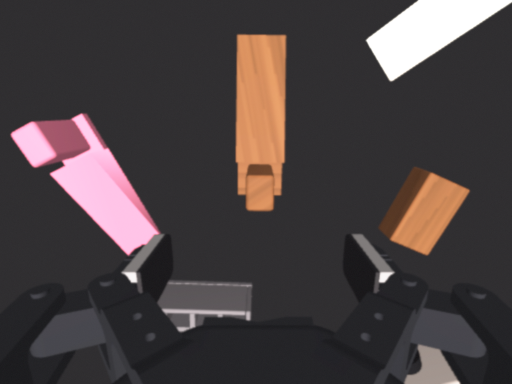

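```bash
python3 -c "
from h import *
print(rel([.4464,-.2925,.017],92.8))"
```

```text
(array([ -0.9,   1.2, 112.4]), array([-0.05, -0.05,  0.21]))
```

Emit:
servo_tool:
  steps:
    - [-1, 1, 40, 0, 0, 0]
    - [-1, 1, 80, 0, 0, 0]
    - [-1, 1, 112, 0, 0, 0]
    - [-1, 1, 112, 0, 0, 0]

```text
clock: 3.4
position: [0.4442, -0.2864, 0.0152]
ee_rot: [-0.005, 0.687, 0.727, 0.0]
contact_force: [-1.3, -0.2, 0.2]
width: 0.0855
```

Emit:
servo_tool:
  steps:
    - [0, 0, 0, 0, 0, 0]
    - [0, 0, 0, 0, 0, 0]
    - [0, 0, 0, 0, 0, 0]
    - [0, 0, 0, 0, 0, 0]
    - [0, 0, 0, 0, 0, 0]
    - [0, 0, 0, 0, 0, 0]
    - [0, 0, 0, 0, 0, 0]
    - [0, 0, 0, 0, 0, 0]
  hand: 255
  grip_force: 50

```text
clock: 4.2
position: [0.4474, -0.2923, 0.0197]
ee_rot: [0.001, 0.688, 0.726, 0.0]
contact_force: [-0.7, 1.4, 5.3]
width: 0.023
```

```bash
python3 w.py w3; python3 - <<'E'
import numpy as np,cv2
f=np.load('w3.npz');W=f['W'];d=f['d'];im=f['im']
hsv=cv2.cvtColor(im,cv2.COLOR_RGB2HSV)
m=(d>0)&(hsv[...,1]>100)&(hsv[...,0]<20)&(hsv[...,2]>40)&(abs(W[...,0]-.445)<.045)&(W[...,1]>-.27)&(W[...,1]<-.13)
P=W[m]; L=[];Q=[]
for y in np.arange(-.25,-.165,.002):
    q=P[abs(P[:,1]-y)<.0012,0]
    if len(q)>5: L.append((y,q.min()));Q.append((y,q.max()))
for S in (L,Q): b=np.polyfit(*np.array(S).T,1);print(90-np.degrees(np.arctan(b[0])),np.polyval(b,-.2))
print(P[:,1].max())
E
```

```text
[ 0.44743817 -0.29228939  0.01973827] (np.float64(93.08510765821966), array([-0.0012,  0.0021, -1.    ])) 4.2
89.52405091039654 0.4194550459152247
94.55046358807027 0.46746604452409535
-0.16372474492004224
```

View pics/w3.png

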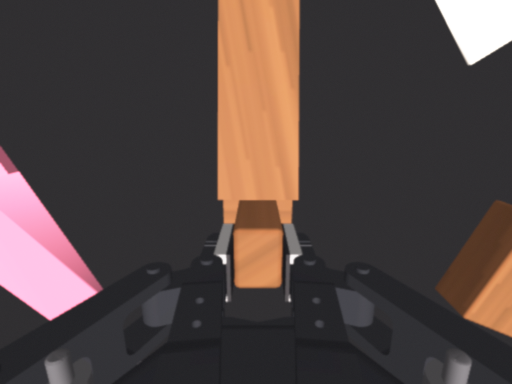

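Emit:
servo_tool:
  steps:
    - [0, 0, 0, 0, 0, 0]
    - [0, 0, 0, 0, 0, 0]

```text
clock: 4.45
position: [0.4474, -0.2923, 0.0197]
ee_rot: [0.001, 0.688, 0.726, 0.0]
contact_force: [-0.1, 0.8, 5.4]
width: 0.0231
```

```bash
python3 -c "
from h import *
s=telemetry.get_state();print(s['position'],s['contact_force'],s['moment'],hd(s))"
```

```text
[ 0.44743907 -0.29228739  0.01974528] [-0.08001394  0.76775845  5.41979723] [ 0.17769816 -0.06134804 -0.00362477] (np.float64(93.08720492531775), array([-0.0012,  0.0021, -1.    ]))
```

```bash
python3 -c "
from h import *
print(rel([.4651,-.285,.018],85.35))
f=np.load('w3.npz')
W=f['W'];im=f['im'];m=(im.min(-1)>200)&(W[...,0]>.5)&(W[...,1]>-.25);print(W[m][:,0].min(),W[m][W[m][:,0].argmin()])
"
```

```text
(array([ 6.3, 18. ,  1.8]), array([0.13, 0.06, 7.74]))
0.5404292776071058 [ 0.54042928 -0.16171259  0.00227674]
```

Emit:
servo_tool:
  steps:
    - [2, 4, 0, 0, 0, 1.5]
    - [3, 8, 0, 0, 0, 3.5]
    - [4, 12, 0, 0, 0, 5]
    - [5, 15, 0, 0, 0, 6.5]
    - [6, 18, 0, 0, 0, 7.7]
    - [6, 18, 0, 0, 0, 7.7]
    - [6, 18, 0, 0, 0, 7.7]

```text
clock: 5.15
position: [0.464, -0.2855, 0.0198]
ee_rot: [0.0, 0.735, 0.678, -0.0]
contact_force: [-3.3, 0.6, 6.8]
width: 0.0229
```

```bash
python3 w.py w4; cat > hdg.py <<'E'
# wedge ramp in tool coords: side edges from wrist picture
from h import *
import sys
f=np.load(sys.argv[1]+'.npz');s=telemetry.get_state();M=q2m(s['ee_rot'])
W=(f['W']-s['position'])@M*1000;im=f['im']
hsv=cv2.cvtColor(im,cv2.COLOR_RGB2HSV)
m=(f['d']>0)&(hsv[...,1]>100)&(hsv[...,0]<20)&(hsv[...,2]>40)&(abs(W[...,1])<40)
P=W[m];L=[];Q=[]
for x in np.arange(30,95,2):
    q=P[(abs(P[:,0]-x)<1.2),1]
    if len(q)>5: L.append((x,q.min()));Q.append((x,q.max()))
for S in (L,Q): b=np.polyfit(*np.array(S).T,1);print(np.degrees(np.arctan(b[0])),np.polyval(b,[30,134]))
print(s['position'],s['contact_force'],s['moment'],hd(s),rel([.4991+(s['position'][1]-.1323)*.0814,s['position'][1],.018],85.35),'lip ahead of toe', ((np.array([.4991,.1323])-s['position'][:2])@[.0811,.9967]*1000-134))
E
python3 hdg.py w4
```

```text
[ 0.46398596 -0.28551604  0.01978262] (np.float64(85.42167518265829), array([-1.3e-03,  1.0e-04, -1.0e+00])) 5.15
2.1459571315229673 [-26.13349594 -22.23645568]
-0.7778750798115776 [25.69318943 24.28114862]
[ 0.46399032 -0.28554203  0.0197962 ] [-2.79264573 -0.52377343  7.48422166] [-0.04300172  0.45134507  0.03240055] (np.float64(85.41541530427239), array([-1.3e-03,  2.0e-04, -1.0e+00])) (array([0.1, 1.1, 1.8]), array([0.01, 0.08, 0.07])) lip ahead of toe 285.3105484399329
```

View pics/w4.png

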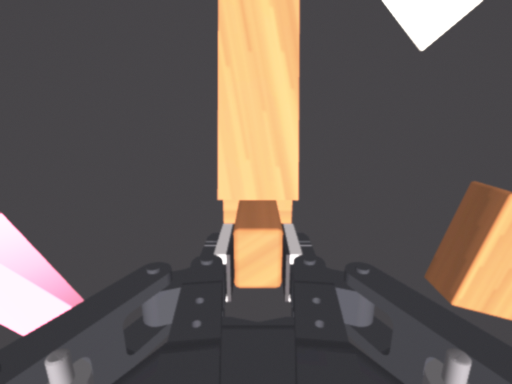

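Emit:
servo_tool:
  steps:
    - [25, 1, 0, 0, 0, 0]
    - [50, 1, 0, 0, 0, 0]
    - [75, 1, 0, 0, 0, 0]
    - [100, 1, 0, 0, 0, 0]
    - [125, 1, 0, 0, 0, 0]
    - [150, 1, 0, 0, 0, 0]
    - [175, 1, 0, 0, 0, 0]
    - [200, 1, 0, 0, 0, 0]

```text
clock: 6.0
position: [0.4831, -0.0863, 0.0197]
ee_rot: [0.002, 0.735, 0.678, 0.001]
contact_force: [-0.4, -3.2, 3.5]
width: 0.0231
```

Emit:
servo_tool:
  steps:
    - [20, 0, 0, 0, 0, 0]
    - [40, 0, 0, 0, 0, 0]
    - [50, 0, 0, 0, 0, 0]
    - [50, 0, 0, 0, 0, 0]

```text
clock: 6.4
position: [0.487, -0.0349, 0.0197]
ee_rot: [0.001, 0.735, 0.679, 0.001]
contact_force: [-0.2, 2.0, 8.0]
width: 0.023
```

```bash
python3 w.py w5;python3 hdg.py w5; python3 - <<'E'
from h import *
out=[]
for n in ('top','scene'):
    im,d=cams.get_image(n); np.savez(n+'5.npz',im=im,d=d,W=world(n,d))
    x,y=(100,140) if n=='top' else (215,195)
    out.append(cv2.resize(im[y:y+105,x:x+140],(400,300),interpolation=cv2.INTER_CUBIC))
w=cv2.imread('pics/w5.png')[:,:,::-1]
cv2.imwrite('pics/z5.png',np.vstack([np.hstack(out),np.hstack([cv2.resize(w,(400,300)),np.zeros((300,400,3),np.uint8)])])[:,:,::-1])
E
```

```text
[ 0.48699821 -0.03486967  0.01971204] (np.float64(85.4584879468991), array([ 5.0e-04,  3.9e-03, -1.0e+00])) 6.4
2.1701384135866246 [-26.16360899 -22.22261393]
0.34805899344706953 [24.72989014 25.36167456]
[ 0.48699782 -0.03491963  0.01972772] [0.2760635  4.1003947  6.87413885] [ 0.52427529 -0.15685486  0.12068064] (np.float64(85.4124956090172), array([ 0.0011,  0.0038, -1.    ])) (array([-0.1, -1.5,  1.7]), array([ 0.22, -0.06,  0.06])) lip ahead of toe 33.649294453999175
```

View pics/z5.png

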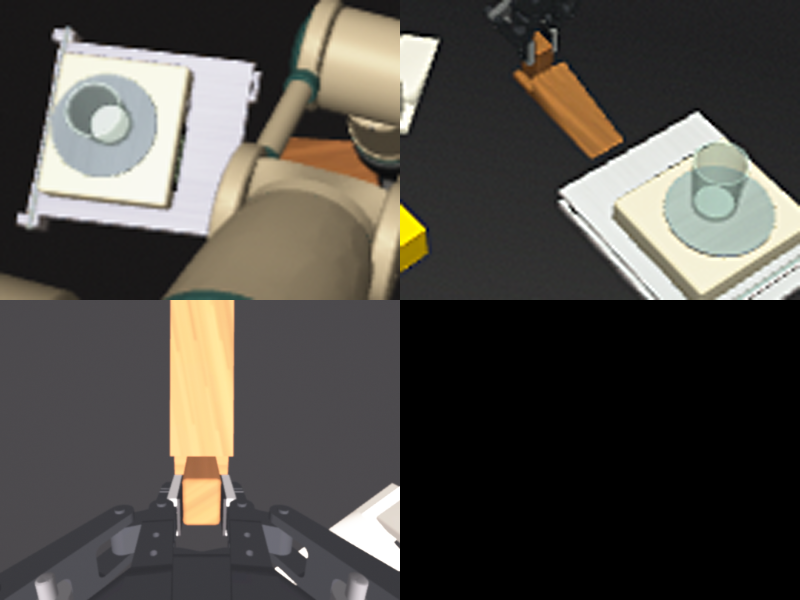

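```bash
python3 - <<'E'
from h import *
f=np.load('scene5.npz');W=f['W'];im=f['im'];d=f['d']
u=np.array([.0811,.9967]);n=np.array([-.9967,.0811]);L=np.array([.4991,.1323])
X=(W[...,:2]-L)@u*1000;Y=(W[...,:2]-L)@n*1000;Z=W[...,2]*1000
hsv=cv2.cvtColor(im,cv2.COLOR_RGB2HSV)
m=(hsv[...,1]>100)&(hsv[...,0]<20)&(abs(Y)<60)&(X<0)&(X>-170)
print('toe X',X[m].max())
for x in range(-130,-35,10):
    k=m&(abs(X-x)<4);print(x,Y[k].min().round(1),Y[k].max().round(1))
k=(Z>30)&(Z<38)&(abs(Y)<120)&(X>-10)&(X<60)
print(np.sum(k))
for x in range(5,55,8):
    q=k&(abs(X-x)<3);print('deck',x,Y[q].min().round(1),Y[q].max().round(1))
for y in range(-60,61,30):
    q=k&(abs(Y-y)<3);print('edge',y,X[q].min())
E
```

```text
toe X -32.61797431707802
-130 -22.7 37.4
-120 -24.0 21.4
-110 -25.2 33.6
-100 -24.8 23.1
-90 -24.5 19.1
-80 -25.0 21.1
-70 -23.2 29.3
-60 -24.5 21.0
-50 -27.2 25.4
-40 -23.0 22.0
703
deck 5 -93.4 94.3
deck 13 -94.2 94.4
deck 21 -94.6 95.6
deck 29 -93.2 92.4
deck 37 -94.3 94.2
deck 45 -94.6 94.1
deck 53 -93.9 96.3
edge -60 3.4302669077293775
edge -30 -0.4451567163766603
edge 0 0.7095630003462029
edge 30 1.6110570441681689
edge 60 -0.4452116904700135
```

Emit:
servo_tool:
  steps:
    - [10, -1.5, 0, 0, 0, 0]
    - [20, -1.5, 0, 0, 0, 0]
    - [30, -1.5, 0, 0, 0, 0]
    - [40, -1.5, 0, 0, 0, 0]
    - [50, -1.5, 0, 0, 0, 0]
    - [60, -1.5, 0, 0, 0, 0]
    - [70, -1.5, 0, 0, 0, 0]
    - [70, -1.5, 0, 0, 0, 0]

```text
clock: 7.35
position: [0.4912, 0.0342, 0.0197]
ee_rot: [0.002, 0.735, 0.678, 0.001]
contact_force: [-0.0, -0.5, 6.3]
width: 0.0231
```

```bash
cat > chk.py <<'E'
from h import *
import sys,os
u=np.array([.0811,.9967]);n=np.array([-.9967,.0811]);L=np.array([.4991,.1323])
s=telemetry.get_state()
g=(s['position'][:2]-L); F=s['contact_force']
print('t',s['clock'],'toe past lip',(g@u*1000+134).round(2),'lat',(g@n*1000).round(2),'z',s['position'][2].round(4),'Fpush',(F[:2]@u).round(2),'Fz',F[2].round(2),'M',s['moment'].round(2),'head',hd(s)[0].round(2),'w',s['width'])
def fit(X,Y,Z,k):
    A=np.stack([X[k],np.ones(k.sum())],1); z=Z[k]
    for _ in range(3):
        c=np.linalg.lstsq(A,z,rcond=None)[0]; r=z-A@c; ok=abs(r)<3; A,z=A[ok],z[ok]
    return c,len(z),r.std()
res={}
for nme in ('scene','wrist'):
    im,d=cams.get_image(nme); W=world(nme,d,s); save(sys.argv[1]+nme+'.png',im)
    X=(W[...,:2]-L)@u*1000;Y=(W[...,:2]-L)@n*1000;Z=W[...,2]*1000
    k=(d>0)&(abs(Y)<85)&(X>6)&(X<50)&(Z>27)&(Z<50)
    if k.sum()>50:
        res[nme+'_plate']=np.array([np.median(Z[k]),np.mean(Z[k]),k.sum()])
    if nme=='scene':
        k=(d>0)&(abs(Y-0)<60)&(X>68)&(X<190)&(Z>66)&(Z<92)
        c,N,sd=fit(X,Y,Z,k); res['balance_z@80,185,slope']=np.array([c@[80,1],c@[185,1],c[0]*1000,N])
        # image based: save for differencing
for a,b in res.items(): print(a,np.round(b,2))
E
python3 chk.py c0
```

```text
t 7.35 toe past lip 35.58 lat -0.08 z 0.0197 Fpush -0.46 Fz 6.29 M [-0.06 -0.13 -0.09] head 85.44 w 0.023060810391337686
scene_plate [ 34.47  34.35 540.  ]
balance_z@80,185,slope [ 74.3   74.74   4.12 505.  ]
wrist_plate [   33.24    33.25 10904.  ]
```

View pics/c0wrist.png

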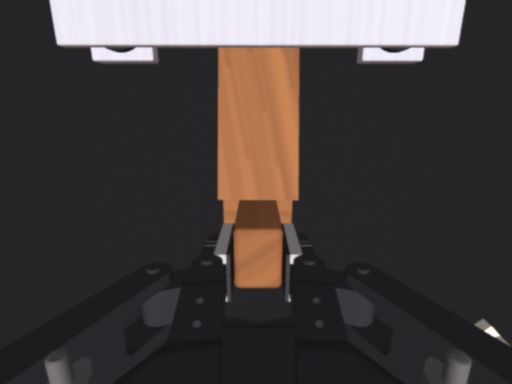

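Emit:
servo_tool:
  steps:
    - [4, 0, 0, 0, 0, 0]
    - [8, 0, 0, 0, 0, 0]
    - [12, 0, 0, 0, 0, 0]
    - [14, 0, 0, 0, 0, 0]
    - [14, 0, 0, 0, 0, 0]

```text
clock: 7.95
position: [0.4922, 0.0469, 0.0197]
ee_rot: [0.002, 0.735, 0.679, 0.001]
contact_force: [-0.2, -5.0, 6.8]
width: 0.0226
```

```bash
python3 chk.py c1
```

```text
t 7.95 toe past lip 48.27 lat -0.03 z 0.0197 Fpush -4.98 Fz 6.84 M [-0.66 -0.16  0.  ] head 85.46 w 0.02261181912226705
scene_plate [ 34.42  34.39 538.  ]
balance_z@80,185,slope [ 75.21  74.61  -5.67 506.  ]
wrist_plate [   33.3    33.3 21529. ]
```

Emit:
servo_tool:
  steps:
    - [2, 0, 0, 0, 0, 0]
    - [4, 0, 0, 0, 0, 0]
    - [4, 0, 0, 0, 0, 0]
    - [4, 0, 0, 0, 0, 0]

```text
clock: 8.45
position: [0.4925, 0.0506, 0.0197]
ee_rot: [0.002, 0.735, 0.678, 0.001]
contact_force: [-0.0, -4.4, 7.4]
width: 0.0233
```

```bash
python3 chk.py c2
```

```text
t 8.45 toe past lip 52.07 lat -0.03 z 0.0197 Fpush -4.42 Fz 7.37 M [-0.65 -0.1   0.01] head 85.44 w 0.023251441791875542
scene_plate [ 34.46  34.46 530.  ]
balance_z@80,185,slope [ 74.84  74.68  -1.44 505.  ]
wrist_plate [   33.32    33.32 24610.  ]
```

Emit:
servo_tool:
  steps:
    - [2, 0, 0, 0, 0, 0]
    - [4, 0, 0, 0, 0, 0]
    - [4, 0, 0, 0, 0, 0]
    - [4, 0, 0, 0, 0, 0]

```text
clock: 8.95
position: [0.4928, 0.0546, 0.0197]
ee_rot: [0.002, 0.735, 0.678, 0.001]
contact_force: [0.2, -4.0, 6.6]
width: 0.0231
```

```bash
python3 chk.py c3
```

```text
t 8.95 toe past lip 56.06 lat -0.03 z 0.0197 Fpush -3.94 Fz 6.56 M [-0.74 -0.16 -0.05] head 85.44 w 0.02314296005010029
scene_plate [ 34.18  34.23 538.  ]
balance_z@80,185,slope [ 74.45  74.77   3.01 519.  ]
wrist_plate [   33.33    33.33 27728.  ]
```

Emit:
servo_tool:
  steps:
    - [2, 0, 0, 0, 0, 0]
    - [4, 0, 0, 0, 0, 0]
    - [4, 0, 0, 0, 0, 0]
    - [4, 0, 0, 0, 0, 0]

```text
clock: 9.45
position: [0.4931, 0.0586, 0.0197]
ee_rot: [0.002, 0.735, 0.678, 0.001]
contact_force: [-0.1, -4.4, 7.2]
width: 0.0232
```

```bash
python3 chk.py c4
```

```text
t 9.45 toe past lip 60.07 lat 0.01 z 0.0197 Fpush -4.35 Fz 7.19 M [-0.77 -0.09 -0.06] head 85.44 w 0.023178944967565687
scene_plate [ 34.31  34.2  536.  ]
balance_z@80,185,slope [ 74.47  74.89   3.98 514.  ]
wrist_plate [   33.31    33.31 30777.  ]
```

Emit:
servo_tool:
  steps:
    - [2, 0, 0, 0, 0, 0]
    - [4, 0, 0, 0, 0, 0]
    - [4, 0, 0, 0, 0, 0]
    - [4, 0, 0, 0, 0, 0]

```text
clock: 9.95
position: [0.4934, 0.0626, 0.0197]
ee_rot: [0.002, 0.735, 0.678, 0.001]
contact_force: [-1.3, -4.1, 6.9]
width: 0.0231
```

```bash
python3 chk.py c5
```

```text
t 9.95 toe past lip 64.07 lat 0.06 z 0.0197 Fpush -4.18 Fz 6.85 M [-0.71 -0.05 -0.05] head 85.45 w 0.023064814042994947
scene_plate [ 34.1   34.09 533.  ]
balance_z@80,185,slope [7.480e+01 7.485e+01 4.500e-01 5.260e+02]
wrist_plate [3.3320e+01 3.3320e+01 3.3741e+04]
```

Emit:
servo_tool:
  steps:
    - [1, 0, 0, 0, 0, 0]
    - [3, 0, 0, 0, 0, 0]
    - [3, 0, 0, 0, 0, 0]
    - [3, 0, 0, 0, 0, 0]

```text
clock: 10.45
position: [0.4936, 0.0655, 0.0197]
ee_rot: [0.002, 0.735, 0.678, 0.001]
contact_force: [-0.3, -4.0, 7.1]
width: 0.0228
```

```bash
python3 chk.py c6
```

```text
t 10.45 toe past lip 67.01 lat 0.05 z 0.0197 Fpush -4.02 Fz 7.08 M [-0.76 -0.11 -0.09] head 85.44 w 0.022811674561566266
scene_plate [ 34.22  34.25 536.  ]
balance_z@80,185,slope [ 74.56  74.73   1.66 523.  ]
wrist_plate [3.332e+01 3.332e+01 3.582e+04]
```

Emit:
servo_tool:
  steps:
    - [1, 0, 0, 0, 0, 0]
    - [3, 0, 0, 0, 0, 0]
    - [3, 0, 0, 0, 0, 0]
    - [3, 0, 0, 0, 0, 0]

```text
clock: 10.95
position: [0.4939, 0.0685, 0.0197]
ee_rot: [0.002, 0.735, 0.678, 0.001]
contact_force: [-0.1, -4.8, 7.1]
width: 0.0227
```

```bash
python3 chk.py c7
```

```text
t 10.95 toe past lip 70.02 lat 0.06 z 0.0197 Fpush -4.77 Fz 7.09 M [-0.8  -0.09 -0.06] head 85.44 w 0.0226814567882651
scene_plate [ 34.42  34.34 534.  ]
balance_z@80,185,slope [ 74.81  74.71  -1.01 536.  ]
wrist_plate [3.3330e+01 3.3320e+01 3.5904e+04]
```

Emit:
servo_tool:
  steps:
    - [1, 0, 0, 0, 0, 0]
    - [3, 0, 0, 0, 0, 0]
    - [3, 0, 0, 0, 0, 0]
    - [3, 0, 0, 0, 0, 0]

```text
clock: 11.45
position: [0.4939, 0.0696, 0.0197]
ee_rot: [0.003, 0.734, 0.679, -0.001]
contact_force: [-0.9, -11.5, 7.2]
width: 0.023
```

```bash
python3 chk.py c8
```

```text
t 11.45 toe past lip 71.06 lat 0.06 z 0.0197 Fpush -11.5 Fz 7.23 M [-1.78 -0.09 -0.07] head 85.54 w 0.02298212128747583
scene_plate [ 34.06  34.21 529.  ]
balance_z@80,185,slope [ 7.475e+01  7.469e+01 -5.300e-01  5.310e+02]
wrist_plate [3.3330e+01 3.3330e+01 3.5775e+04]
```

Emit:
servo_tool:
  steps:
    - [1, 0, 0, 0, 0, 0]
    - [2, 0, 0, 0, 0, 0]
    - [2, 0, 0, 0, 0, 0]
    - [2, 0, 0, 0, 0, 0]

```text
clock: 11.95
position: [0.494, 0.0703, 0.0197]
ee_rot: [0.004, 0.734, 0.679, -0.002]
contact_force: [-1.6, -17.1, 8.8]
width: 0.0228
```

```bash
python3 chk.py c9
```

```text
t 11.95 toe past lip 71.77 lat 0.02 z 0.0197 Fpush -17.17 Fz 8.83 M [-2.34 -0.12 -0.11] head 85.59 w 0.022792257718427418
scene_plate [ 34.65  34.57 534.  ]
balance_z@80,185,slope [ 74.79  75.21   4.05 549.  ]
wrist_plate [3.3530e+01 3.3520e+01 3.5791e+04]
```

Emit:
servo_tool:
  steps:
    - [1, 0, 0, 0, 0, 0]
    - [2, 0, 0, 0, 0, 0]
    - [2, 0, 0, 0, 0, 0]
    - [2, 0, 0, 0, 0, 0]

```text
clock: 12.45
position: [0.4941, 0.0721, 0.0197]
ee_rot: [0.004, 0.734, 0.679, -0.002]
contact_force: [-2.0, -16.5, 9.0]
width: 0.0227
```

```bash
python3 chk.py c10
```

```text
t 12.45 toe past lip 73.64 lat 0.11 z 0.0197 Fpush -16.64 Fz 9.01 M [-2.42 -0.06 -0.05] head 85.59 w 0.02273099082999191
scene_plate [ 35.05  35.09 536.  ]
balance_z@80,185,slope [7.483e+01 7.486e+01 2.800e-01 5.140e+02]
wrist_plate [3.3990e+01 3.3990e+01 3.5668e+04]
```

View pics/c10wrist.png

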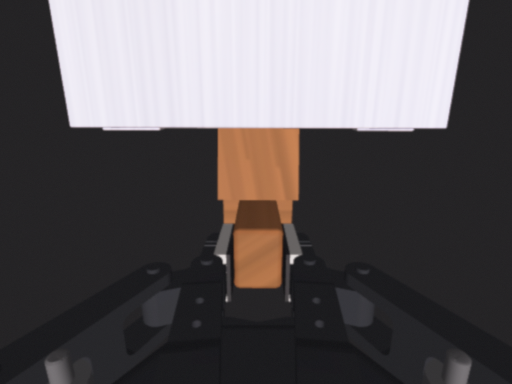

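Emit:
servo_tool:
  steps:
    - [1, 0, 0, 0, 0, 0]
    - [2, 0, 0, 0, 0, 0]
    - [3, 0, 0, 0, 0, 0]
    - [4, 0, 0, 0, 0, 0]
    - [5, 0, 0, 0, 0, 0]
    - [5, 0, 0, 0, 0, 0]
    - [5, 0, 0, 0, 0, 0]

```text
clock: 13.25
position: [0.4943, 0.0771, 0.0197]
ee_rot: [0.004, 0.734, 0.679, -0.002]
contact_force: [-1.2, -16.8, 8.5]
width: 0.0228
```

```bash
python3 chk.py d1
```

```text
t 13.25 toe past lip 78.56 lat 0.33 z 0.0197 Fpush -16.82 Fz 8.46 M [-2.47 -0.1  -0.12] head 85.6 w 0.02283943662518094
scene_plate [ 36.5   36.43 549.  ]
balance_z@80,185,slope [ 74.79  75.18   3.71 488.  ]
wrist_plate [   35.24    35.24 35186.  ]
```

Emit:
servo_tool:
  steps:
    - [1, 0, 0, 0, 0, 0]
    - [2, 0, 0, 0, 0, 0]
    - [3, 0, 0, 0, 0, 0]
    - [4, 0, 0, 0, 0, 0]
    - [4, 0, 0, 0, 0, 0]
    - [4, 0, 0, 0, 0, 0]

```text
clock: 13.95
position: [0.4945, 0.0811, 0.0198]
ee_rot: [0.004, 0.734, 0.679, -0.002]
contact_force: [-2.8, -16.3, 8.5]
width: 0.023
```

```bash
python3 chk.py d2
```

```text
t 13.95 toe past lip 82.6 lat 0.41 z 0.0198 Fpush -16.48 Fz 8.53 M [-2.42 -0.03 -0.04] head 85.61 w 0.022993203081115552
scene_plate [ 37.3   37.36 557.  ]
balance_z@80,185,slope [ 75.04  75.46   3.93 493.  ]
wrist_plate [   36.32    36.32 34893.  ]
```

Emit:
servo_tool:
  steps:
    - [1, 0, 0, 0, 0, 0]
    - [2, 0, 0, 0, 0, 0]
    - [3, 0, 0, 0, 0, 0]
    - [3, 0, 0, 0, 0, 0]
    - [3, 0, 0, 0, 0, 0]
    - [3, 0, 0, 0, 0, 0]

```text
clock: 14.65
position: [0.4947, 0.0841, 0.0197]
ee_rot: [0.004, 0.734, 0.679, -0.002]
contact_force: [-2.2, -17.0, 9.0]
width: 0.0229
```

```bash
python3 chk.py d3; python3 chk.py d4; python3 - <<'E'
import cv2,numpy as np
a=cv2.imread('pics/d4wrist.png');b=cv2.imread('pics/d4scene.png')[195:300,255:395]
cv2.imwrite('pics/d4.png',np.hstack([cv2.resize(a,(400,300)),cv2.resize(b,(400,300),interpolation=cv2.INTER_CUBIC)]))
E
```

```text
t 14.65 toe past lip 85.58 lat 0.5 z 0.0197 Fpush -17.1 Fz 9.02 M [-2.48  0.03 -0.06] head 85.61 w 0.022864903571863007
scene_plate [ 38.12  38.03 565.  ]
balance_z@80,185,slope [ 75.34  75.51   1.62 430.  ]
wrist_plate [   37.05    37.04 34621.  ]
t 14.75 toe past lip 85.59 lat 0.47 z 0.0197 Fpush -16.39 Fz 7.62 M [-2.36 -0.05 -0.06] head 85.6 w 0.023020940253127644
scene_plate [ 38.29  38.26 563.  ]
balance_z@80,185,slope [ 74.66  75.62   9.06 462.  ]
wrist_plate [   37.06    37.06 34623.  ]
```

View pics/d4.png

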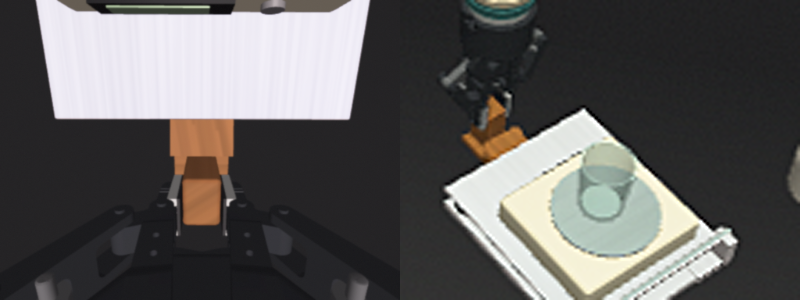

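```bash
python3 -c "
from h import *
print(sign_off())"
```

```text
the job is handed in; nothing more can be done
None
```

I took the wooden wedge by its grip and slid it flat and toe first under the middle of the deck's free edge. I then pushed it on until both feet were about 4 mm off their pads, and handed the job in at about 14.8 s, still holding the grip.

- **Contact:** I felt the wedge start to bear with its toe about 71 mm past the lip. The push there rose from about 4.5 N to about 17 N. I pushed another 14.5 mm or so, with the toe ending at 85.6 mm.
- **Lift:** In the wrist camera the deck plate rose 3.7 mm, which is about 4.0 mm at the feet. It read the same in two looks 0.1 s apart. The scene camera, with more noise, gave 3.7 to 4.0 mm at the plate. The feet are hidden, so this is worked out from the plate, not seen directly.
- **Final state:** The wedge was within 0.5 mm of the deck's middle and 0.3° of straight. The beaker was still standing on the balance, and nothing else looked moved in the parts of the pictures I checked.
- **Disagreement:** The tilt I fitted to the balance top from the scene camera was too noisy to use as a check on the lift.

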